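# Dispense one specimen mount and slide it into the empty bay

## Robot

A 6-joint arm with a two-finger parallel gripper is mounted at the origin on the work surface. World frame = base frame: x ahead of the robot, y to its left, z up, the work surface at z = 0. Lengths are in mm, angles in rad, forces in N, time in s.
With the tool pointing down it reaches from about 400 to 925 mm from the base axis. Payload 12.5 kg.
Tool frame: the origin (TCP) lies at the very end of the fingers, on their centre line; the grasp point (between the pads) lies env.hold_point_z behind it (env.hold_point_z is the distance from the TCP to the grasp point, in mm); y points along the fingers, z is the direction in which the jaws open and shut, and the axes are right-handed (so a half turn about y gives the same grasp; the last joint's range is limited). The gripper opens to 95 mm and grips with 3 to 60 N. Pads are 20 mm wide; open, the fingers measure 119 mm over their backs; the gripper's body (75 mm by 180 mm) begins 59 mm behind the grasp point.
Start: joints at [-1.356, 0.491, 1.559, -0, 1.092, -0.106], TCP at [197.102, -593.125, 214.661] pointing down, gripper open.
Joint ranges: [-3.1, 3.1], [-0.84, 2.19], [0.05, 2.79], [-1.13, 4.28], [0.06, 2.93], [-2.69, 2.69]. Speed limits (rad/s): [2.22, 2.22, 2.79, 3.14, 3.14, 3.14].

## Interface

Orientations are given as [roll, pitch, yaw] about the fixed x, y, z axes, in that order (R = Rz(yaw) Ry(pitch) Rx(roll)).
In Python, from cell import env gives the robot as it stands.
- The arm moves only by the shell command python3 -m inch 'ROWS'. ROWS is JSON, one flat list of numbers, 7 for each row, row after row: the shift along the tool's x, y, z in m, then the turn, a rotation vector about the tool's x, y, z in degrees, then the closure, from -1 (fully open) to 1 (shut). In form: [tx, ty, tz, ax, ay, az, hand, tx, ty, tz, ax, ay, az, hand, ...]. A call has 1 to 10 rows; each row shifts and turns the commanded pose from where the row before left it, along the tool's axes as they then stand; what a row does not reach is not made up. A row lasts 1/10 s, in which the tool goes at most 50 mm and 8.59 degrees, less where a joint would pass 70% of its speed; a pose out of reach is approached as far as the arm can. A call is refused whole if a number of a shift passes 0.05 or a number of a turn 8.59, either way. A call with a gripper value outside its range is refused whole. The fingers move at their own pace and stop on an object; the grip force is fixed at half the most. Time passes only in rows, so rows that do not move let the fingers close. It gives the time, the measured TCP pose, the force and the opening at its end, in the units of the state.
- env.state(): the state, without advancing time (a new reading comes with each control period).
- env.read_camera(name): name is "scene" or "top" or "wrist"; returns a dict with "pixels" (420x560x3 uint8, blue, green, red), "depth" (420x560 float32, mm along the optical axis (not along the pixel's ray), 0 where there is no reading), "mtx" (3x3 intrinsics, pixels), "k1" (the pictures are not rectified: a ray, as slopes to the right and down, at radius r is drawn at 1 + k1 r^2 times it, then the intrinsics apply), "R" (3x3) and "t" (3): a world point X has camera coordinates R X + t. Camera axes: x right, y down, z forward; pixel columns grow to the right and rows downward; lengths in mm; the calibration is good to about 2 mm. A picture is of the moment at which its call begins.
- env.job_done(): hands the job in, once; it reports no verdict.
The state is a dict: "t": time; "joints": joint angles; "qvel": joint speeds; "tau": joint torques, N m; "eef_pos": TCP position; "tcp_rot": TCP orientation; "ft_force": force on the tool from outside, world axes, zero at the start; "moment": the same for the moment, N m; "opening": opening from 0.0 (shut) to 1.0 (fully open).
Only numpy, scipy, OpenCV 4.12 (cv2) and the standard library are available. Lean on these libraries where they do the work, as an engineer would, in place of code of your own. Each camera call takes 0.05 s, during which the arm holds its last target.

## Task

Press the dispenser's plunger fully down once and let it come back up, so that a single specimen mount comes out in front. Then, with the fingertips, slide that mount sideways along the bench into whichever of the two bays is empty, until the whole of it is inside. Do not lift or tip it, bring out no second mount, leave the mount already parked in the other bay where it is, and do not disturb the other things on the bench.

Things in the scene. Friction and masses are not known exactly. Their poses are not given: they have to be found in the camera images.
- dispenser: fixed bench-top mount dispenser. Origin at bench level under the axis of its magazine, mouth towards its own -x, z up. Magazine: open-topped aluminium cage, x -25 to +25 mm, y +-26, 46 tall, three mounts stacked on the bench in it. Behind it a white housing, x +21 to +126 mm, y +-31, 60 tall (feet to y +-42, 4 high), carries the plunger at x = +50 mm
- landing (a point): point on the bare bench 86 mm in front (-x) of the dispenser's origin, where a full press leaves the mount (80 to 100 mm out, farther if pressed fast). The plunger drives a flat blade, 36 mm wide and 13 high, that slides the lowest mount out and draws back as the plunger rises; the next mount then drops into its place, so a second press would bring out another
- plunger_top (a point): centre of the flat top of the plunger's round black cap (40 mm across), about 104 mm above the bench when up. It is pressed straight down 30 mm
- plunger (a joint): travel of the plunger in m: 0 up, 0.030 fully down against its stop. A spring brings it back: about 5 N at the top, and 10 to 13 N is needed near the bottom while a mount is being pushed out
- mount_1_center (a point): the lowest mount in the stack, the one that comes out: round white cast specimen mount with a small metal section in its top face, diameter 40 mm, height 15 mm, 30 g; this point is its centre, 7.5 mm above its underside
- mount_2_center (a point): second mount in the stack: round white cast specimen mount with a small metal section in its top face, diameter 40 mm, height 15 mm, 30 g; this point is its centre, 7.5 mm above its underside
- mount_3_center (a point): top mount in the stack: round white cast specimen mount with a small metal section in its top face, diameter 40 mm, height 15 mm, 30 g; this point is its centre, 7.5 mm above its underside
- parked_center (a point): the mount that is already parked in one of the two bays (left or right varies), to be left alone: round white cast specimen mount with a small metal section in its top face, diameter 40 mm, height 15 mm, 30 g; this point is its centre, 7.5 mm above its underside
- bay_left: the left (+y side) of two low U-shaped aluminium bays fixed on the bench; walls 6 mm thick, 10 high, no floor. Inside 56 mm deep (x), 64 wide (y). Origin: centre of the inside at bench level; +x points at the closed back (inner face x = +28 mm), the open mouth (x = -28 mm) faces the lane before the dispenser. Holds the parked mount, or is empty (a flat grey dot shows on the bench)
- bay_right: the right (-y side) of two low U-shaped aluminium bays fixed on the bench; walls 6 mm thick, 10 high, no floor. Inside 56 mm deep (x), 64 wide (y). Origin: centre of the inside at bench level; +x points at the closed back (inner face x = +28 mm), the open mouth (x = -28 mm) faces the lane before the dispenser. Holds the parked mount, or is empty (a flat grey dot shows on the bench)
- jar: bystander: squat screw-top jar, 44 mm across, 55 mm tall, standing at the left of the dispenser's housing; origin on its underside
- eyepiece: bystander: aluminium microscope eyepiece, 38 mm across, 55 mm tall, standing at the right of the dispenser's housing; origin on its underside
- wash_bottle: bystander: white plastic bottle, 60 mm across, 120 mm tall, on the left of the bench; origin on its underside
- dish: bystander: flat white dish, 90 mm across, 16 mm high, left of the bays; origin on its underside
- caliper: bystander: steel and black caliper, 200 mm long, 12 mm thick, lying to the right of the bays; origin on its underside
- beaker: bystander: open white beaker, 60 mm across, 70 mm tall, on the right of the bench; origin on its underside
Mind the look-alikes: they are no part of the job. Of the things like the dispenser, leave any that is brown, orange or pink; of the rest the larger one is meant.

How it is judged:
By the outcome, as a careful person would: the job done as asked, in the order asked, and still so for the second after the job is handed in, with the robot touching nothing.
It also fails if it takes over 58 s, if anything falls off the work surface, if the arm or the gripper's body presses on something with over 40 N, if the wrist force passes 120 N, or if a joint passes its speed limit or range.

## Working session

There is one attempt and no reset: what is moved stays moved. The work goes in short steps, Python scripts to look and compute and a shell command to move; the robot and the scene stay as the last step left them, time stands still between calls to the robot, and variables do not carry over. Pictures are saved under pics/ and viewed, and the job is handed in when it is done.

```bash
ls; mkdir -p pics; python3 - <<'E'
from cell import env
import cv2
print(env.state(), env.hold_point_z)
for n in("scene","top","wrist"):
    c=env.read_camera(n); cv2.imwrite(f"pics/{n}0.png",c["pixels"]); print(n,c["k1"],c["mtx"].tolist() if hasattr(c["mtx"],'tolist') else c["mtx"],c["t"])
E
```

```text
pics
{'t': 0.0, 'joints': array([-1.35562772e+00,  4.91541338e-01,  1.55947560e+00,  2.78682931e-05,
        1.09167945e+00, -1.05567081e-01]), 'qvel': array([ 3.63570760e-04, -5.87950685e-04, -2.13796598e-03,  1.81491764e-04,
       -4.05384771e-04,  5.38601860e-06]), 'tau': array([ 2.43028808e-03, -6.12638426e+01, -2.58182716e+01,  6.93232007e-02,
        4.82455327e-02, -8.25799111e-05]), 'eef_pos': array([ 197.034103  , -592.86487555,  214.06406203]), 'tcp_rot': array([-1.57189131e+00,  1.40879637e-04, -2.82086990e+00]), 'ft_force': array([ 0.54575068, -0.70399477, -0.32983593]), 'moment': array([-0.02621395, -0.02636511, -0.03473907]), 'opening': 1.001963933210946} 18.8
scene -0.07760097814678533 [[433.1411587630808, 0.0, 279.2262567828486], [0.0, 433.1411587630808, 208.13128665238233], [0.0, 0.0, 1.0]] [-366.3253662  -130.87505274 1275.70599785]
top -0.02228649139456311 [[400.07426563975224, 0.0, 284.80628631650586], [0.0, 400.07426563975224, 208.40786613468273], [0.0, 0.0, 1.0]] [ -17.51739124  478.31597825 1085.15845442]
wrist 0.002179059824920822 [[308.78777505735906, 0.0, 279.53943848246877], [0.0, 308.78777505735906, 209.19112317354546], [0.0, 0.0, 1.0]] [-624.41413838  -29.10158346  390.49098937]
```

View pics/scene0.png

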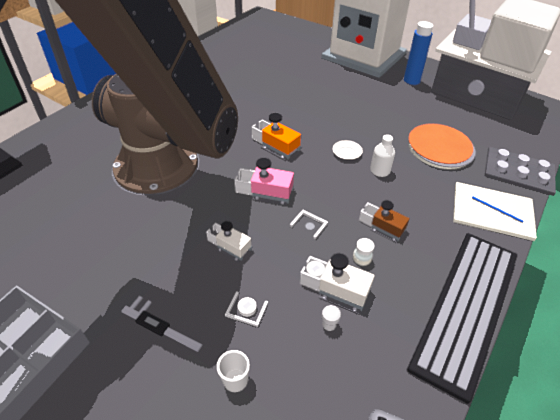

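View pics/top0.png

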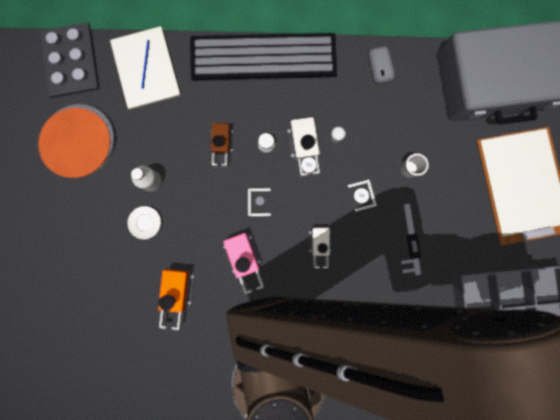

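Candidates for the dispenser, as pixels in the top view:
- Large white one (306,145)
- Small grey-white one (320,240)
- Brown (220,140)
- Pink (242,260)
- Orange (172,295)

By the description, I choose the large white one at (306,145). The empty bay looks like the left one (260,201), since it shows the grey dot. Next I'll check both in a close crop and measure.

```bash
cat > h.py <<'E'
from cell import env
import numpy as np, cv2
def cloud(c):
    h,w=c["depth"].shape
    u,v=np.meshgrid(np.arange(w),np.arange(h))
    p=cv2.undistortPoints(np.stack([u,v],-1).reshape(-1,1,2).astype(np.float64),np.array(c["mtx"]),np.array([c["k1"],0,0,0.])).reshape(h,w,2)
    d=c["depth"].astype(float)
    X=np.dstack([p*d[...,None],d])
    W=(X-np.array(c["t"]))@np.array(c["R"])
    W[d<=0]=np.nan
    return W
def proj(c,P):
    P=np.atleast_2d(P).astype(float)
    r,_=cv2.Rodrigues(np.array(c["R"])); 
    return cv2.projectPoints(P,r,np.array(c["t"],float),np.array(c["mtx"]),np.array([c["k1"],0,0,0.]))[0].reshape(-1,2)
def atz(c,uv,z):
    p=cv2.undistortPoints(np.array([[uv]],float),np.array(c["mtx"]),np.array([c["k1"],0,0,0.])).reshape(2)
    R=np.array(c["R"]);o=-R.T@np.array(c["t"]);d=R.T@np.array([p[0],p[1],1]);return o+d*(z-o[2])/d[2]
E
python3 - <<'E'
from h import *
c=env.read_camera("top");W=cloud(c)
cv2.imwrite("pics/top1.png",cv2.resize(c["pixels"][100:250,230:400],None,fx=4.5,fy=4,interpolation=cv2.INTER_CUBIC) if 0 else cv2.resize(c["pixels"][105:225,235:395],None,fx=5,fy=5,interpolation=cv2.INTER_CUBIC))
s=env.read_camera("scene");S=cloud(s)
cv2.imwrite("pics/scene1.png",cv2.resize(s["pixels"][190:340,200:400],None,fx=4,fy=4,interpolation=cv2.INTER_CUBIC))
for uv in [(306,141),(309,165),(302,125),(361,195),(260,201),(320,235),(266,142),(338,133)]: print(uv,np.round(W[uv[1],uv[0]],1))
# band stats
for n,C in(("top",W),("scene",S)):
    for lab,lo,hi in(("cap",100,110),("house",55,66),("rim",42,50)):
        m=(C[...,2]>lo)&(C[...,2]<hi)
        n_,l,st,ce=cv2.connectedComponentsWithStats(m.astype(np.uint8))
        for i in range(1,n_):
            if st[i,4]>15:
                q=C[l==i]; print(n,lab,st[i],np.round(q.mean(0),1),np.round(q.min(0),1),np.round(q.max(0),1))
E
```

```text
(306, 141) [647.5 -60.3 105.4]
(309, 165) [596.2 -73.4  46.5]
(302, 125) [703.8 -52.3  58.4]
(361, 195) [ 520.5 -223.    13.3]
(260, 201) [500.   59.9  -0.6]
(320, 235) [ 406.3 -105.3   43.9]
(266, 142) [656.3  44.8  51.8]
(338, 133) [ 685.  -151.4   54. ]
top cap [451  34 108  78 356] [ 806.3 -527.5  105.8] [ 737.9 -739.6  100. ] [ 950.4 -448.5  110. ]
top cap [300 134  15  15 176] [647.2 -63.1 103.5] [628.4 -81.4 100. ] [667.  -44.8 108.3]
top cap [234 257  16  16 194] [327.6  98.1 103.8] [308.9  79.9 100. ] [346.6 117.9 108. ]
top cap [159 295  16  16 201] [230.3 283.8 103.7] [211.9 264.9 100.2] [249.3 302.8 109.6]
top house [443  44  20  73 151] [ 833.4 -464.7   60.7] [ 740.3 -496.4   55.1] [ 946.  -447.3   66. ]
top house [539 105  11   4  18] [ 772.2 -729.2   59.9] [ 768.6 -745.6   55.8] [ 776.3 -715.3   65.3]
top house [291 118  28  40 663] [673.5 -56.7  59.8] [615.2 -96.7  55. ] [724.1 -22.2  65.1]
top house [334 128  10  10  47] [ 685.  -152.1   56.2] [ 672.9 -164.9   55. ] [ 698.3 -139.8   58.3]
top house [262 136   7   6  18] [664.3  48.3  56.4] [658.2  39.4  55.1] [671.3 
[... 6388 characters left out ...]
rim [ 31 299  12   9  16] [ 170.9 -499.1   46.5] [ 151.7 -500.7   42.4] [ 188.9 -496.4   49.9]
scene rim [ 10 310  43  39 143] [ 211.8 -543.    46. ] [ 204.8 -590.7   42. ] [ 222.9 -494.3   50. ]
scene rim [322 316  18   8  51] [ 693.1 -165.1   46.8] [ 674.  -172.4   42. ] [ 704.4 -149.3   49.9]
scene rim [  0 331  83  89 275] [ 315.  -589.5   46. ] [ 303.6 -683.8   42. ] [ 324.8 -482.5   50. ]
scene rim [  0 348  11  12  40] [ 217.6 -606.    46.1] [ 212.  -619.1   42.2] [ 222.1 -594.4   49.9]
scene rim [221 357  24  12  54] [ 584.6 -349.8   46.2] [ 574.3 -372.6   42.2] [ 606.9 -337.2   49.8]
scene rim [230 375  18  11  29] [ 621.3 -374.6   46.1] [ 611.3 -387.5   42.1] [ 626.9 -355.2   49.6]
```

View pics/top1.png

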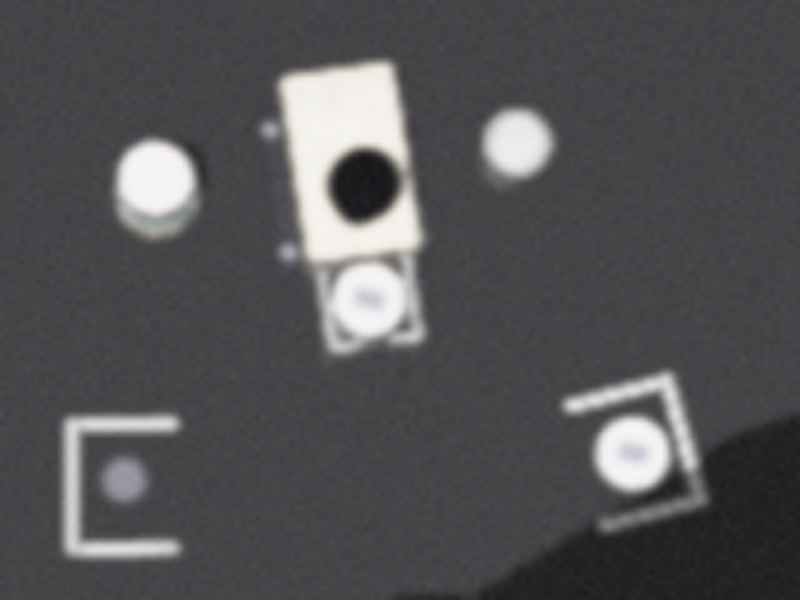

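View pics/scene1.png

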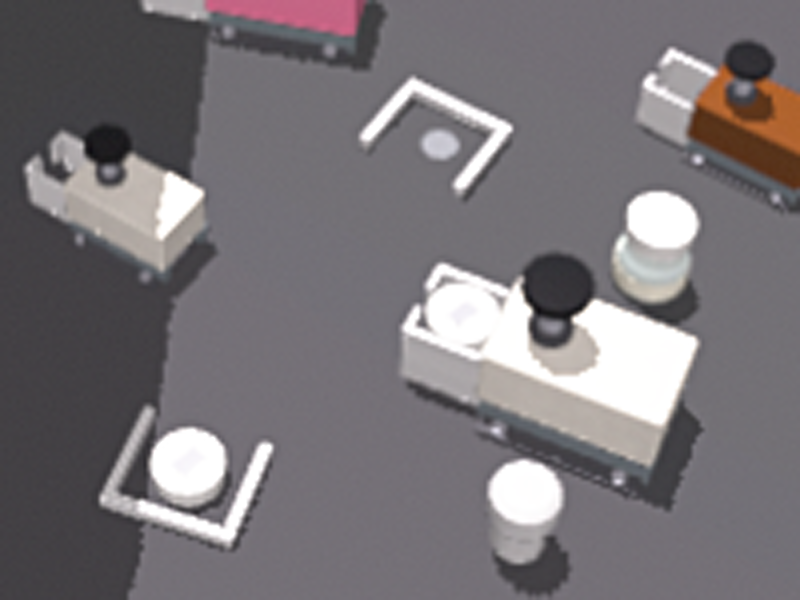

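The crop confirms it. The large white dispenser at top (306,145) has mounts in its cage at (308,165), with the jar and eyepiece beside it. The left bay at (260,201) is empty with the grey dot, and the right bay at (362,194) holds the parked mount. Next I'll work out exact poses.

```bash
python3 - <<'E'
from h import *
from scipy.spatial.transform import Rotation as Ro
np.set_printoptions(precision=1,suppress=True)
for n in("top","scene"):
    c=env.read_camera(n);W=cloud(c);g=c["pixels"].min(2)
    # housing
    def box(lo,hi,z,xr,yr,thr):
        m=(W[...,2]>lo)&(W[...,2]<hi)&(W[...,0]>xr[0])&(W[...,0]<xr[1])&(W[...,1]>yr[0])&(W[...,1]<yr[1])&(g>thr)
        v,u=np.nonzero(m); return np.array([atz(c,(a,b),z)[:2] for a,b in zip(u,v)])
    q=box(56,66,60,(600,740),(-110,-10),120); r=cv2.minAreaRect(q.astype(np.float32)); print(n,"house",r)
    q=box(52-14,50,45,(560,625),(-110,-30),150)
    print(" mag",q.min(0),q.max(0))
    for lab,xr,yr in(("L",(455,550),(0,110)),("R",(470,580),(-270,-170))):
        q=box(-8,30,10,xr,yr,150); r=cv2.minAreaRect(q.astype(np.float32)); print(" bay",lab,r,cv2.boxPoints(r).tolist())
    # mount circle on top
    for z,xr,yr in ((45,(560,625),(-110,-30)),(15,(480,560),(-250,-190))):
        m=(np.nan_to_num(W[...,0])>xr[0])&(W[...,0]<xr[1])&(W[...,1]>yr[0])&(W[...,1]<yr[1])&(g>200)
        v,u=np.nonzero(m); print(" bright",len(u),atz(c,(u.mean(),v.mean()),z) if len(u) else 0)
    m=(W[...,0]>350)&(W[...,0]<440)&(W[...,1]>-140)&(W[...,1]<-70); print(" small maxz",np.nanmax(W[m][:,2]), W[m][np.nanargmax(W[m][:,2])])
print(Ro.from_euler('xyz',env.state()["tcp_rot"]).as_matrix())
E
```

```text
top house ((669.8931884765625, -58.86161422729492), (104.84043884277344, 62.203739166259766), 9.075654029846191)
 mag [571.2 -98.3] [621.9 -46. ]
 bay L ((497.5802917480469, 62.31689453125), (75.95745086669922, 61.139854431152344), 1.3141274452209473) [[458.91046142578125, 92.0077896118164], [460.3126220703125, 30.884010314941406], [536.2501220703125, 32.625999450683594], [534.8479614257812, 93.7497787475586]]
 bay R ((530.0364379882812, -224.34616088867188), (59.61445999145508, 62.454586029052734), 17.004653930664062) [[492.39996337890625, -203.20120239257812], [510.66473388671875, -262.9253234863281], [567.6729125976562, -245.49111938476562], [549.4081420898438, -185.76699829101562]]
 bright 202 [603.  -69.5  45. ]
 bright 171 [ 525.6 -222.5   15. ]
 small maxz 80.15844158881102 [ 379.7 -106.7   80.2]
scene house ((671.2658081054688, -61.91722869873047), (102.91900634765625, 64.22413635253906), 9.001373291015625)
 mag [ 571.4 -102.6] [623.8 -45.4]
 bay L ((498.574951171875, 60.873451232910156), (76.56068420410156, 67.00592803955078), 2.0632452964782715) [[459.11322021484375, 92.97649383544922], [461.525634765625, 26.014015197753906], [538.0366821289062, 28.770408630371094], [535.624267578125, 95.7328872680664]]
 bay R ((522.2261962890625, -226.69580078125), (75.36814880371094, 65.7275619506836), 15.726180076599121) [[477.0452880859375, -205.2760772705078], [494.860107421875, -268.5433349609375], [567.4071044921875, -248.1155242919922], [549.59228515625, -184.8482666015625]]
 bright 358 [599.  -72.5  45. ]
 bright 345 [ 529.4 -225.    15. ]
 small maxz 75.71845758528656 [ 363.3 -105.9   75.7]
[[-0.9 -0.   0.3]
 [-0.3  0.  -0.9]
 [-0.  -1.  -0. ]]
```

```bash
python3 -m inch '[0,0,0,0,-7.18,0,1, 0,0,0,0,-7.18,0,1, 0,0,0,0,-7.18,0,1, 0,0,0,0,-7.18,0,1, 0,0,0,0,-7.18,0,1, 0,0,0,0,-7.18,0,1, 0,0,0,0,-7.18,0,1, 0,0,0,0,-7.18,0,1, 0,0,0,0,-7.18,0,1, 0,0,0,0,-7.18,0,1]'
python3 - <<'E'
from h import *
from scipy.spatial.transform import Rotation as Ro
print(np.round(Ro.from_euler('xyz',env.state()["tcp_rot"]).as_matrix(),4), env.state()["joints"],env.state()["eef_pos"])
E
```

```text
t: 1.35
eef_pos: [197.1, -593.1, 214.6]
tcp_rot: [-1.571, -0.0, -1.562]
ft_force: [-0.7, 0.2, 0.2]
opening: 0.215
[[ 8.3e-03 -0.0e+00  1.0e+00]
 [-1.0e+00 -1.0e-04  8.3e-03]
 [ 1.0e-04 -1.0e+00 -0.0e+00]] [-1.35563526e+00  4.90910941e-01  1.55894625e+00 -2.75900054e-05
  1.09166973e+00 -1.36392644e+00] [ 197.07123016 -593.11937356  214.63819069]
```

```bash
python3 -m inch '[-0.0265,0,0.0225,0,0,0,1, -0.0265,0,0.0225,0,0,0,1, -0.0265,0,0.0225,0,0,0,1, -0.0265,0,0.0225,0,0,0,1, -0.0265,0,0.0225,0,0,0,1, -0.0265,0,0.0225,0,0,0,1, -0.0265,0,0.0225,0,0,0,1, -0.0265,0,0.0225,0,0,0,1, -0.0265,0,0.0225,0,0,0,1, -0.0265,0,0.0225,0,0,0,1]'
python3 -m inch '[-0.0265,0.007,0.0225,0,0,0,1, -0.0265,0.007,0.0225,0,0,0,1, -0.0265,0.007,0.0225,0,0,0,1, -0.0265,0.007,0.0225,0,0,0,1, -0.0265,0.007,0.0225,0,0,0,1, -0.0265,0.007,0.0225,0,0,0,1, -0.0265,0.007,0.0225,0,0,0,1, -0.0265,0.007,0.0225,0,0,0,1, -0.0265,0.007,0.0225,0,0,0,1, -0.0265,0.007,0.0225,0,0,0,1]'
python3 - <<'E'
from h import *
s=env.read_camera("scene")
cv2.imwrite("pics/scene2.png",cv2.resize(s["pixels"][150:350,200:420],None,fx=3.5,fy=3,interpolation=cv2.INTER_CUBIC))
print(env.state())
E
```

```text
t: 2.35
eef_pos: [422.1, -326.2, 214.8]
tcp_rot: [-1.571, -0.0, -1.568]
ft_force: [-0.3, -0.3, 0.0]
opening: 0.007
t: 3.35
eef_pos: [646.3, -60.4, 144.3]
tcp_rot: [-1.571, -0.0, -1.568]
ft_force: [0.0, -0.1, -1.0]
opening: 0.008
{'t': 3.4, 'joints': array([-1.89422512e-01,  5.99910810e-01,  1.56592800e+00,  1.15913212e-03,
        9.75737589e-01, -1.95099668e-01]), 'qvel': array([-0.04494571, -0.027008  ,  0.05876965, -0.00391929, -0.01311836,
       -0.08657985]), 'tau': array([ -9.98197317, -71.372087  , -21.42106891,  -0.85865563,
         0.55354832,  -0.41841379]), 'eef_pos': array([648.36925338, -56.94011045, 143.09488272]), 'tcp_rot': array([-1.57059459e+00,  9.38603640e-04, -1.56576883e+00]), 'ft_force': array([-2.52564361,  2.75905756, -1.85901254]), 'moment': array([0.0988245 , 0.01049469, 0.02119782]), 'opening': 0.004402633943924429}
```

View pics/scene2.png

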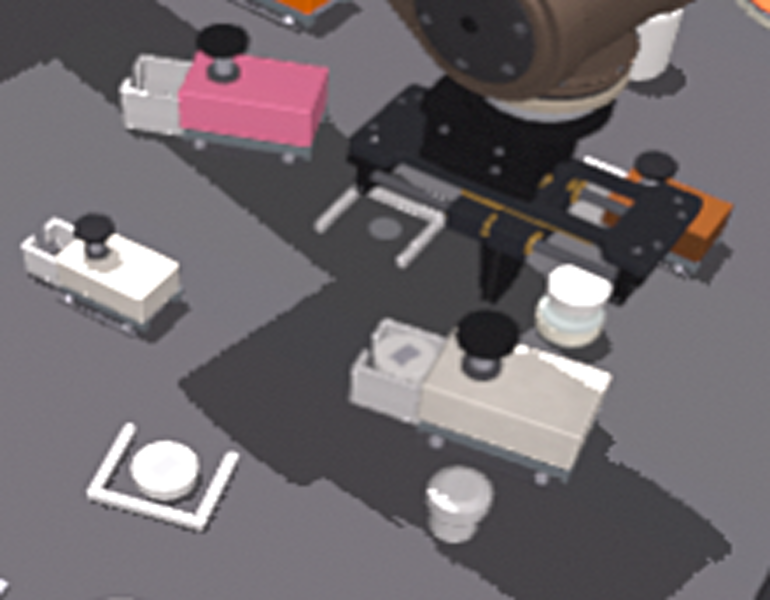

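The gripper is shut and hanging just above the black cap (488,335 in the crop). I'll settle and come down to just over it.

```bash
python3 -m inch '[0,0.008,0,0,0,0,1, 0,0.008,0,0,0,0,1, 0,0.008,0,0,0,0,1, 0,0.004,0,0,0,0,1, 0,0,0,0,0,0,1, 0,0,0,0,0,0,1]'
```

```text
t: 4.0
eef_pos: [645.4, -62.2, 116.8]
tcp_rot: [-1.571, -0.0, -1.568]
ft_force: [-0.3, 0.2, 0.2]
opening: 0.004
```

```bash
python3 -m inch '[0.001,0.004,0.001,0,0,0,1, 0.001,0.004,0.001,0,0,0,1, 0,0.003,0,0,0,0,1, 0,0.003,0,0,0,0,1, 0,0.003,0,0,0,0,1, 0,0.003,0,0,0,0,1, 0,0.003,0,0,0,0,1, 0,0.003,0,0,0,0,1, 0,0.003,0,0,0,0,1, 0,0.003,0,0,0,0,1]'
```

```text
t: 5.0
eef_pos: [647.5, -63.8, 85.3]
tcp_rot: [-1.57, -0.0, -1.568]
ft_force: [-3.3, 0.5, 9.6]
opening: 0.007
```

```bash
python3 -m inch '[0,0.003,0,0,0,0,1, 0,0.003,0,0,0,0,1, 0,0.002,0,0,0,0,1, 0,0.002,0,0,0,0,1, 0,0,0,0,0,0,1]'
```

```text
t: 5.5
eef_pos: [647.5, -63.8, 75.2]
tcp_rot: [-1.57, -0.0, -1.568]
ft_force: [-2.0, -0.1, 7.5]
opening: -0.001
```

```bash
python3 -m inch '[0,0.001,0,0,0,0,1, 0,0,0,0,0,0,1]';python3 -m inch '[0,0.001,0,0,0,0,1, 0,0,0,0,0,0,1]'
```

```text
t: 5.7
eef_pos: [647.5, -63.8, 74.4]
tcp_rot: [-1.57, -0.0, -1.568]
ft_force: [-2.4, -1.0, 8.1]
opening: 0.001
t: 5.9
eef_pos: [647.6, -63.8, 74.3]
tcp_rot: [-1.57, -0.001, -1.567]
ft_force: [-5.9, -0.6, 15.3]
opening: 0.004
```

```bash
python3 -m inch '[0,0.001,0,0,0,0,1, 0,0,0,0,0,0,1]'; python3 - <<'E'
from h import *
s=env.read_camera("scene")
cv2.imwrite("pics/scene3.png",cv2.resize(s["pixels"][190:340,200:400],None,fx=4,fy=4,interpolation=cv2.INTER_CUBIC))
E
```

```text
t: 6.1
eef_pos: [647.6, -63.8, 74.2]
tcp_rot: [-1.569, -0.001, -1.567]
ft_force: [-8.1, 1.0, 25.1]
opening: 0.005
```

View pics/scene3.png

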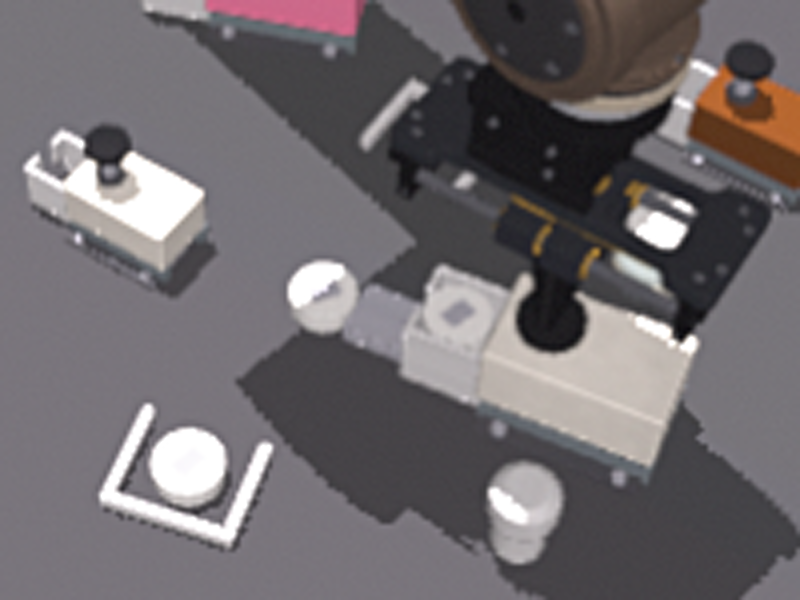

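The mount is out at crop (322,297), with the blade (375,320) extended behind it and the cap fully down. Next I'll rise smoothly.

```bash
python3 -m inch '[0,-0.003,0,0,0,0,1, 0,-0.004,0,0,0,0,1, 0,-0.005,0,0,0,0,1, 0,-0.006,0,0,0,0,1, 0,-0.006,0,0,0,0,1, 0,-0.006,0,0,0,0,1, 0,-0.01,0,0,0,0,1, 0,-0.02,0,0,0,0,1, 0,-0.02,0,0,0,0,1, 0,0,0,0,0,0,1]'; python3 - <<'E'
from h import *
s=env.read_camera("scene")
cv2.imwrite("pics/scene4.png",cv2.resize(s["pixels"][190:340,200:400],None,fx=4,fy=4,interpolation=cv2.INTER_CUBIC))
c=env.read_camera("top")
cv2.imwrite("pics/top4.png",cv2.resize(c["pixels"][105:225,235:395],None,fx=5,fy=5,interpolation=cv2.INTER_CUBIC))
for n,c in(("s",s),("t",c)):
    W=cloud(c);g=c["pixels"].min(2)
    m=(W[...,0]>470)&(W[...,0]<550)&(W[...,1]>-130)&(W[...,1]<-50)&(W[...,2]>9)&(W[...,2]<25)
    v,u=np.nonzero(m); print(n,len(u),np.round(W[m].mean(0),1),np.round(W[m].min(0),1),np.round(W[m].max(0),1))
    (cx,cy),_=cv2.minEnclosingCircle(np.float32([atz(c,(a,b),15)[:2] for a,b in zip(u,v)])) ,0
    print(cx,cy)
E
```

```text
t: 7.15
eef_pos: [648.5, -63.7, 154.5]
tcp_rot: [-1.567, -0.001, -1.568]
ft_force: [1.0, 0.2, 1.3]
opening: 0.004
s 195 [515.1 -87.9  13.5] [ 494.5 -107.9    9.6] [533.6 -67.   18.1]
(514.8927612304688, -88.77555084228516) 21.14066505432129<stdin>:9: RuntimeWarning: Mean of empty slice.
  ret = um.true_divide(
Traceback (most recent call last):
ValueError: zero-size array to reduction operation minimum which has no identity
```

View pics/scene4.png

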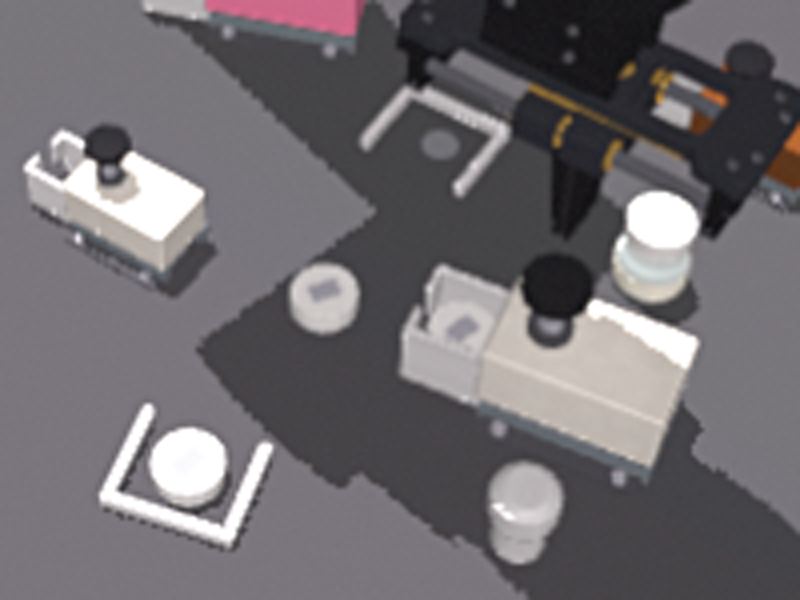

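View pics/top4.png

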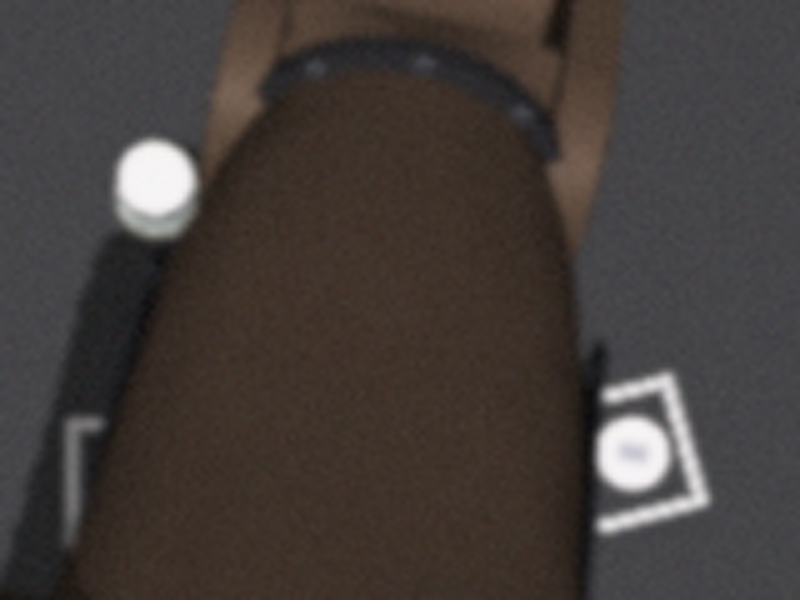

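The plunger is back up and the blade has drawn in. One mount stands at about (514.5, -88) mm, crop (323,298), and the second has dropped into the cage. Next I'll move behind it on the -y side, with the fingers about 20 mm apart as a cradle.

```bash
python3 -m inch '[0.011,0,-0.0225,0,0,0,0.58, 0.011,0,-0.0225,0,0,0,0.58, 0.011,0,-0.0225,0,0,0,0.58, 0.011,0,-0.0225,0,0,0,0.58, 0.011,0,-0.0225,0,0,0,0.58, 0.011,0,-0.0215,0,0,0,0.58, 0,0,0,0,0,0,0.58, 0,0,0,0,0,0,0.58]'
python3 - <<'E'
from h import *
print(env.state()["eef_pos"],env.state()["tcp_rot"])
c=env.read_camera("wrist");cv2.imwrite("pics/wrist5.png",c["pixels"])
E
```

```text
t: 8.05
eef_pos: [513.6, -130.2, 151.2]
tcp_rot: [-1.571, 0.0, -1.569]
ft_force: [-0.4, 0.6, 0.2]
opening: 0.21
[ 513.61150596 -130.19243476  151.2024273 ] [-1.57131746e+00  2.69680138e-04 -1.56851535e+00]
```

View pics/wrist5.png

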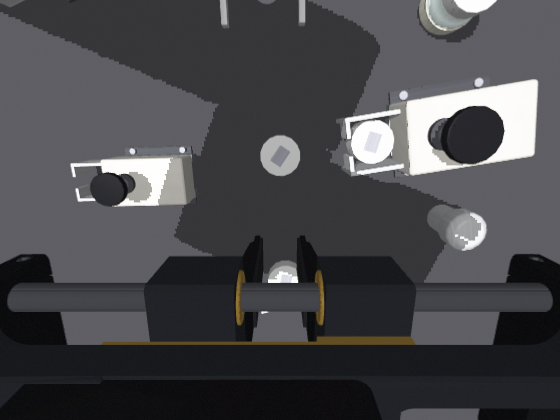

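The wrist view shows the mount at (280,155), centred on the gap between the fingertips at (257–303,240), with the bay mouth ahead at the top. I'll measure it with the wrist camera, then go down.

```bash
python3 - <<'E'
from h import *
c=env.read_camera("wrist"); print(atz(c,(280.3,155.5),15))
for uv in [(224,25),(302,25)]: print(atz(c,uv,10))
E
python3 -m inch '[0,0.02,0,0,0,0,0.58, 0,0.02,0,0,0,0,0.58, 0,0.02,0,0,0,0,0.58, 0,0.02,0,0,0,0,0.58, 0,0.02,0,0,0,0,0.58, 0,0.02,0,0,0,0,0.58, 0,0.015,0,0,0,0,0.58, 0,0.007,0,0,0,0,0.58, 0,0,0,0,0,0,0.58, 0,0,0,0,0,0,0.58]'
```

```text
[514.5033496  -84.79927582  15.        ]
[463.675442   30.4585616  10.       ]
[533.66967175  30.5947361   10.        ]
t: 9.15
eef_pos: [514.0, -130.0, 9.9]
tcp_rot: [-1.57, -0.0, -1.567]
ft_force: [0.2, -0.5, 0.1]
opening: 0.209
```

```bash
python3 -m inch '[0,0.005,0,0,0,0,0.58, -0.004,0,0,0,0,0,0.58, -0.004,0,0,0,0,0,0.58, -0.004,0,0,0,0,0,0.58, -0.005,0,0,0,0,0,0.58, -0.005,0,-0.001,0,0,0,0.58, -0.006,0,-0.001,0,0,0,0.58, -0.006,0,-0.001,0,0,0,0.58, -0.006,0,-0.001,0,0,0,0.58, -0.005,0,0,0,0,0,0.58]'
python3 - <<'E'
from h import *
c=env.read_camera("wrist");cv2.imwrite("pics/wrist6.png",c["pixels"])
c=env.read_camera("scene");cv2.imwrite("pics/scene6.png",cv2.resize(c["pixels"][190:340,200:400],None,fx=4,fy=4,interpolation=cv2.INTER_CUBIC))
print(env.state()["eef_pos"],env.state()["ft_force"])
E
```

```text
t: 10.15
eef_pos: [509.3, -84.6, 4.6]
tcp_rot: [-1.571, -0.0, -1.568]
ft_force: [-0.4, 0.3, 0.3]
opening: 0.211
[509.3951714  -84.4830489    4.62210242] [-0.76103463  0.98239776 -0.22274936]
```

View pics/wrist6.png

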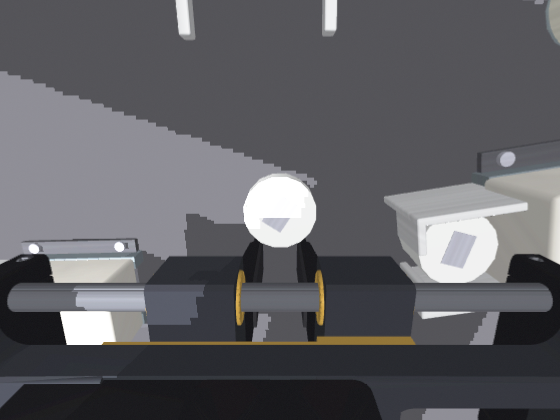

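View pics/scene6.png

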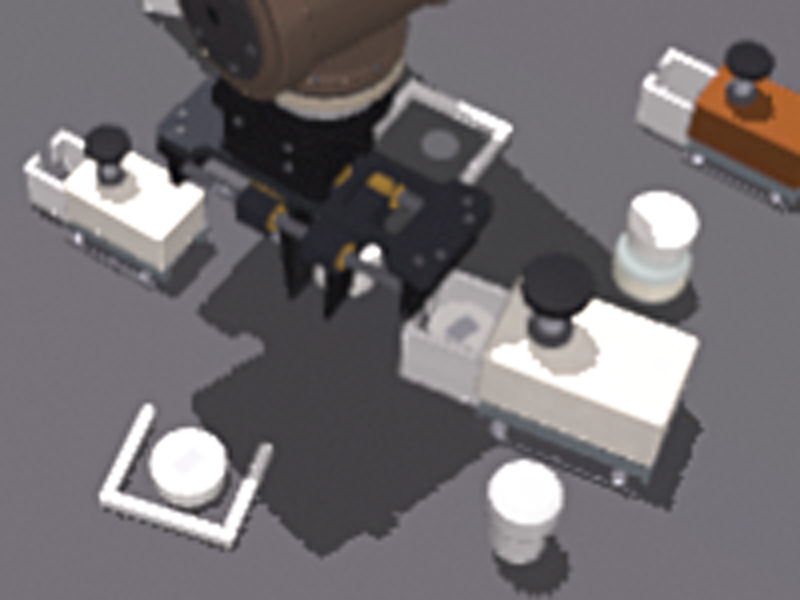

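The mount sits centred in the fingertip cradle at wrist (280,211) and is sliding flat, with the bay walls ahead at (185,15) and (330,15). I'll keep pushing.

```bash
python3 - <<'E'
from h import *
c=env.read_camera("wrist"); print(atz(c,(280,211),15),env.state()["eef_pos"])
E
python3 -m inch '[-0.004,0,-0.001,0,0,0,0.58, -0.006,0,-0.001,0,0,0,0.58, -0.006,0,-0.001,0,0,0,0.58, -0.006,0,-0.001,0,0,0,0.58, -0.006,0,-0.001,0,0,0,0.58, -0.006,0,-0.001,0,0,0,0.58, -0.006,0,-0.001,0,0,0,0.58, -0.006,0,-0.001,0,0,0,0.58, -0.006,0,-0.001,0,0,0,0.58, -0.006,0,-0.001,0,0,0,0.58]'
python3 -m inch '[-0.006,0,-0.0005,0,0,0,0.58, -0.006,0,0,0,0,0,0.58, -0.006,0,0,0,0,0,0.58, -0.006,0,0,0,0,0,0.58, -0.005,0,0,0,0,0,0.58, -0.004,0,0,0,0,0,0.58, -0.002,0,0,0,0,0,0.58, 0,0,0,0,0,0,0.58]'
python3 - <<'E'
from h import *
c=env.read_camera("wrist");cv2.imwrite("pics/wrist7.png",c["pixels"])
E
```

```text
[509.51190391 -55.2203288   15.        ] [509.52832648 -84.80457075   4.63952271]
t: 11.3
eef_pos: [499.2, -26.7, 4.6]
tcp_rot: [-1.571, -0.0, -1.568]
ft_force: [-0.4, 0.3, 0.3]
opening: 0.208
t: 12.1
eef_pos: [498.7, 8.0, 4.6]
tcp_rot: [-1.571, -0.0, -1.567]
ft_force: [-0.0, -0.1, 0.1]
opening: 0.209
```

View pics/wrist7.png

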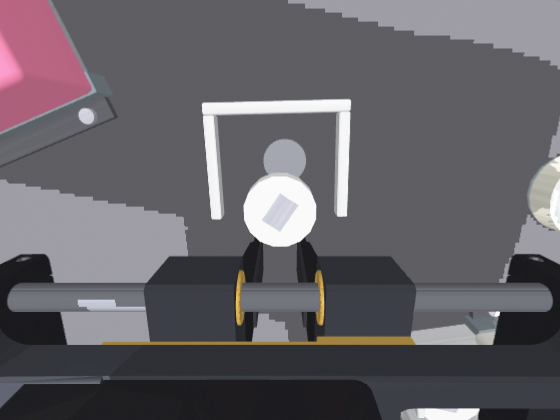

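The mount is half into the left bay, at wrist (280,209). The walls' mouth ends are at (216,219) and (342,216), and the back's inner edge is at about row 113. I'll compute what's left to push.

```bash
python3 - <<'E'
from h import *
c=env.read_camera("wrist")
for n,uv,z in(("mount",(280,209),15),("mouthL",(216,219),10),("mouthR",(342,216),10),("back in",(277,113),10),("backoutL",(203,104),10),("backoutR",(350,100),10),("inL",(218,165),10),("inR",(338,165),10)): print(n,np.round(atz(c,uv,z),1))
print(env.state()["eef_pos"])
E
```

```text
mount [498.8  38.2  15. ]
mouthL [463.3  31.   10. ]
mouthR [533.2  33.   10. ]
back in [497.2  87.4  10. ]
backoutL [459.9  91.6  10. ]
backoutR [533.8  93.7  10. ]
inL [465.9  61.   10. ]
inR [529.5  61.1  10. ]
[498.75953021   7.74102568   4.62112666]
```

```bash
python3 -m inch '[-0.003,0,0,0,0,0,0.58, -0.004,0,0,0,0,0,0.58, -0.004,0,0,0,0,0,0.58, -0.004,0,0,0,0,0,0.58, -0.003,0,0,0,0,0,0.58, -0.003,0,0,0,0,0,0.58, -0.001,0,0,0,0,0,0.58, 0,0,0,0,0,0,0.58]'
python3 - <<'E'
from h import *
c=env.read_camera("wrist");cv2.imwrite("pics/wrist8.png",c["pixels"])
E
```

```text
t: 13.0
eef_pos: [498.7, 30.0, 4.6]
tcp_rot: [-1.571, -0.0, -1.567]
ft_force: [-1.0, -0.2, 0.4]
opening: 0.209
```

View pics/wrist8.png

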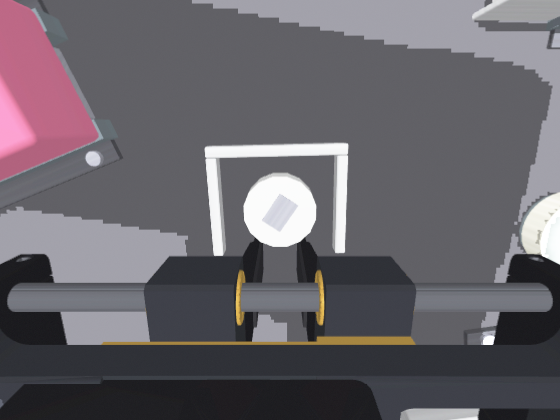

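The mount is fully inside, at rows 174–246 with the mouth ends at about 254. I'll nudge it 1.5 mm deeper, then withdraw straight back, rise and check.

```bash
python3 -m inch '[-0.0015,0,0,0,0,0,0.58, 0,0,0,0,0,0,0.58, 0.004,0,0,0,0,0,0.58, 0.01,0,0,0,0,0,0.58, 0.015,0,0,0,0,0,0.58, 0.015,0,0,0,0,0,0.58, 0,-0.02,0,0,0,0,0.58, 0,-0.04,0,0,0,0,0.58, 0,-0.04,0,0,0,0,0.58, 0,-0.04,0,0,0,0,0.58]'
python3 -m inch '[0.04,0,0,0,0,0,0.58, 0.04,0,0,0,0,0,0.58, 0.04,0,0,0,0,0,0.58, 0.04,0,0,0,0,0,0.58, 0.04,0,0,0,0,0,0.58, 0.04,0,0,0,0,0,0.58, 0.02,0,0,0,0,0,0.58, 0,0,0,0,0,0,0.58, 0,0,0,0,0,0,0.58]'
python3 - <<'E'
from h import *
for n,b in(("top",(105,225,235,395)),("scene",(190,340,200,400))):
    c=env.read_camera(n)
    cv2.imwrite(f"pics/{n}9.png",cv2.resize(c["pixels"][b[0]:b[1],b[2]:b[3]],None,fx=4,fy=4,interpolation=cv2.INTER_CUBIC))
    W=cloud(c);m=(W[...,0]>470)&(W[...,0]<526)&(W[...,1]>34)&(W[...,1]<85)&(W[...,2]>8)&(W[...,2]<25)
    v,u=np.nonzero(m); print(n,len(u),np.round(W[m].mean(0),1), cv2.minEnclosingCircle(np.float32([atz(c,(a,b),15)[:2] for a,b in zip(u,v)])) if len(u) else 0)
    m=(W[...,0]>480)&(W[...,0]<560)&(W[...,1]>-250)&(W[...,1]<-195)&(W[...,2]>11)&(W[...,2]<25);print(" parked",np.round(W[m].mean(0),1))
E
```

```text
t: 14.05
eef_pos: [498.4, -13.5, 146.1]
tcp_rot: [-1.571, -0.0, -1.568]
ft_force: [0.4, -0.3, -0.4]
opening: 0.209
t: 14.95
eef_pos: [499.1, -272.2, 144.4]
tcp_rot: [-1.571, 0.001, -1.568]
ft_force: [-0.8, 0.1, -0.2]
opening: 0.212
top 159 [497.5  59.   14.7] ((497.57177734375, 59.129188537597656), 19.632596969604492)
 parked [ 521.1 -222.2   14.9]
scene 164 [499.8  56.8  13.4] ((492.79010009765625, 57.74137878417969), 29.23989486694336)
 parked [ 521.2 -224.    14.6]
```

View pics/top9.png

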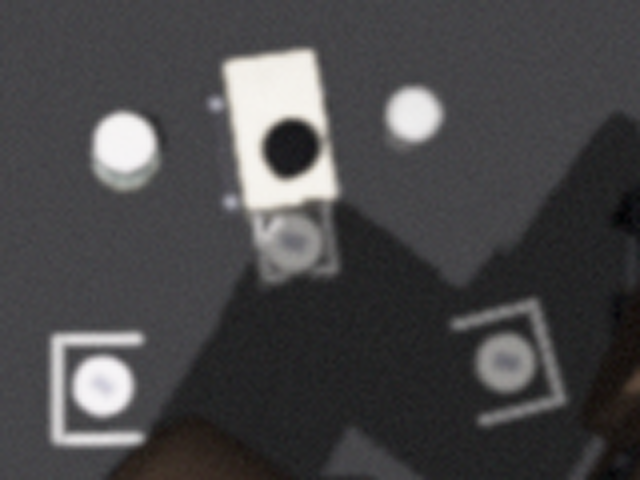

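View pics/scene9.png

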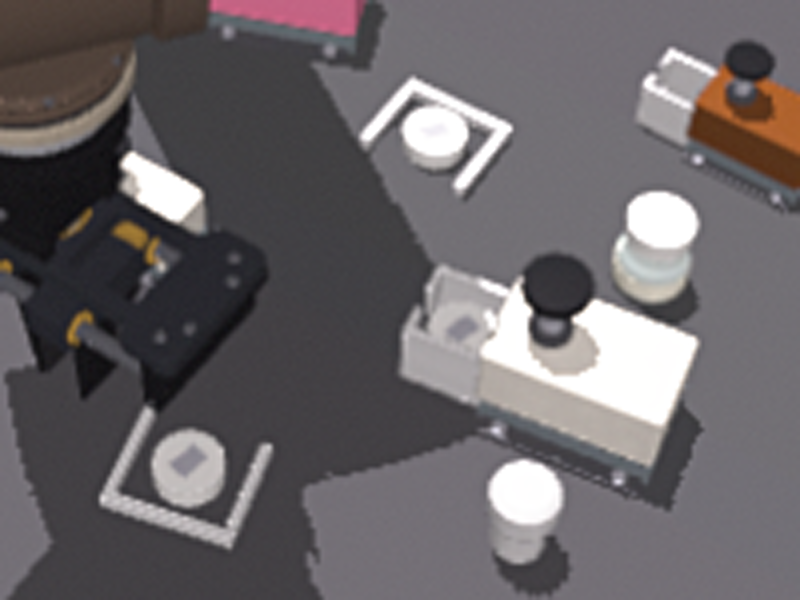

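Both views show the mount flat inside the left bay: top crop (103,386) with the mouth at column 143, and scene crop (435,136). The parked mount, dispenser, jar and eyepiece haven't moved, and the arm is clear of everything, so I'm handing in.

```bash
python3 -c "
from cell import env
print(env.job_done())"
```

```text
the job is handed in; nothing more can be done
None
```

The job is done and handed in at about 15 s. I pressed the large white dispenser's plunger down to its stop once. The tip stopped at z ≈ 74 mm with a force of about 25 N. When I let the plunger back up, exactly one mount had come out. I then slid it along the bench with the two fingertips into the empty left bay and withdrew the arm.

- **Mount position:** the top camera puts its centre at (497.6, 59.1) mm. The bay's inside centre is about (498, 59.5), so the mount lies about 7 mm inside the mouth and clear of the walls.
- **Other things:** the plunger is up and the rest of the stack is still in the cage. The parked mount, jar and eyepiece look unmoved. I did not check the bottle, dish, caliper and beaker in the last pictures, but the arm passed well above or away from them.
- **Disagreements:** the scene camera's average for the mount was about 2 mm off the top camera's, which is within calibration. Its circle fit, with a radius of 29 mm, had picked up bay-wall pixels, so I disregarded it.

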